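Load the offset bracket and feed it up to the drill's hidden stop

TASK

Lay the cast bracket in the shaped pocket of the drilling machine's feed carriage, turned so that it drops flat to the pocket floor with its nose towards the hood. Then push the carriage by its handle plate in under the hood until the bracket's nose rests against the length stop hidden inside: feel for the stop and do not shove it out of its setting. Let go, leaving the bracket seated and touching the stop.

Things in the scene. Friction and masses are not known exactly. Their poses are not given: they have to be found in the camera images.
- bracket: Cast aluminium bracket, 0.25-0.49 kg. Plate 10 mm thick: a bar x -18..18, y -55..55 mm, and one lug on the +x side (x 18..40, y -35..-5). Upright grip rib on top: 14 mm thick (x -7..7), y -30..26, top 41 mm above the underside. Starts flat on the bench. Origin: centre of the bar's underside; +y points to the nose (end farther from the lug, with a dark dot), z up.
- machine: Grey drilling machine, fixed. Origin on the bench amid its bed (x -65..85, y -210..220 mm). +y is the feed direction, level, into the hood: an open-mouthed tunnel, y 50..210, mouth x -63..83 mm, roof underside 126 mm and top 132 mm above the bench, motor above it up to 275 mm. The length stop is hidden inside.
- pocket (a point): Where the seated bracket's origin lies: on the pocket floor of the sliding steel carriage, 40 mm above the bench. The point's axes are those the seated bracket's must match (+y: feed direction, z up). The pocket is the bracket's outline with 2 mm play all round, 8 mm deep; it fits one way only. Its +y end is open: the nose juts out 20 mm. Carriage top is 48 mm above the bench.
- handle (a point): Middle of the top edge of the upright handle plate on the carriage, 115 mm behind (-y of) the pocket point, 100 mm above the bench. The plate is 44 mm wide (x), 16 mm thick (y, feed direction) and stands 52 mm above the carriage top; pinch it from above along the feed direction or push it from behind.
- carriage (a joint): Position of the carriage along the feed direction, m: 0 fully back, up to 0.15; starts at 0 to 0.02. Slides with about 3 N of steady drag and stays where it is left.
- stop (a joint): How far the hidden stop has been shoved back, m: 0 at the start. Friction holds it: it slips above about 16 N and does not return. A seated bracket meets its face when the carriage joint reads somewhere from 0.07 to 0.13; this is felt as a sharp rise of force over the carriage's drag.
- feeler (a joint): Small sprung pin standing 5 mm out of the stop's face, m: 0 untouched, about 0.005 when the bracket's nose rests on the stop's face. Its spring is under 1 N, hardly felt.
Things that resemble listed ones, but are neither listed nor needed, are in the scene too. Leave any pink or turquoise look-alike of the bracket alone.

How it is judged:
By the outcome, as a careful person would: the job done as asked, in the order asked, and still so for the second after the job is handed in, with the robot touching nothing.
It also fails if it takes over 61 s, if anything falls off the work surface, if the arm or the gripper's body presses on something with over 40 N, if the wrist force passes 120 N, or if a joint passes its speed limit or range.

ROBOT

A 6-joint arm with a two-finger parallel gripper is mounted at the origin on the work surface. World frame = base frame: x ahead of the robot, y to its left, z up, the work surface at z = 0. Lengths are in mm, angles in rad, forces in N, time in s.
With the tool pointing down it reaches from about 325 to 850 mm from the base axis. Payload 15.5 kg.
Tool frame: the origin (TCP) lies at the centre of the arm's flange, where the gripper is bolted on; the fingertips stand 191 mm ahead of it and the grasp point (between the pads) lies 172 mm ahead of it (bot.grip_depth is the distance from the TCP to the grasp point, in mm); z points along the fingers, y is the line along which they close (so a half turn about z gives the same grasp; the last joint's range is limited). The gripper opens to 91 mm and grips with 3 to 60 N. Pads are 32 mm wide; open, the fingers measure 118 mm over their backs; the gripper's body (76 mm by 178 mm) begins 60 mm behind the grasp point.
Start: joints at [-0.096, 0.494, 1.345, -0, 1.302, -0.096], TCP at [625.002, 0.003, 404.715] pointing down, gripper open.
Joint ranges: [-2.91, 2.91], [-0.82, 2.16], [0.22, 2.67], [-1.22, 4.37], [0.12, 2.79], [-3.08, 3.08]. Speed limits (rad/s): [1.89, 1.89, 2.57, 3.01, 3.01, 3.01].

INTERFACE

Orientations are given as a rotation vector (axis times angle).
In Python, from workcell import bot, viewer gives the robot as it stands. The module is installed in compiled form; this text tells all that it offers.
- The arm moves only by the tool move_arm, never from a script. Its argument "deltas" is one flat list of numbers, 7 for each row, row after row: the turn, a rotation vector about the world's x, y, z in degrees, then the shift along the world's x, y, z in cm, then the opening, from -1 (shut) to 1 (fully open). A call has 1 to 20 rows; each row is the pose to reach, as a shift and turn from the pose commanded when the call began; what a row does not reach only later rows make up. A row lasts 1/10 s, in which the tool goes at most 50 mm and 8.59 degrees, less where a joint would pass 70% of its speed; a pose out of reach is approached as far as the arm can. A call with a gripper value outside its range is refused whole. The fingers move at their own pace and stop on an object; "squeeze" is the grip in N (left out, the last holds). Time passes only in rows, so rows that repeat a pose let the fingers close. It gives the time, the measured TCP pose, the force, the opening and the grip force at its end, in the units of the state.
- bot.state(): the state, without advancing time (a new reading comes with each control period).
- viewer.grab_frame(name): name is "scene" or "side" or "wrist"; returns the picture (400x640x3 uint8, red, green, blue); there is no depth.
- viewer.camera_params(name): a dict with "vertical_fov" (degrees; the focal length in pixels is half the picture's height over the tangent of half this angle, whatever the lens; pixels are square), "cx", "cy" (the principal point, pixels), "R" (3x3) and "t" (3): a world point X has camera coordinates R X + t; the wrist camera has in their place "mount" (4x4, takes a point from camera to tool coordinates, whose origin is the TCP and whose axes are the flange's). Camera axes: x right, y down, z forward; pixel columns grow to the right and rows downward; lengths in mm; the calibration is good to about 2 mm. A picture is of the moment at which its call begins: read the wrist's pose just before it. camera_params takes no time and is no camera call.
- bot.job_done(): hands the job in; it is judged then, once.
The state is a dict: "time_s": time; "joints": joint angles; "joint_vel": joint speeds; "effort": joint torques, N m; "position": TCP position; "eef_rot": TCP orientation; "force": force on the tool from outside, world axes, zero at the start; "wrist_torque": the same for the moment, N m; "width": finger opening in mm; "gripper_force": force on a finger pad.
Only numpy, scipy, OpenCV 4.12 (cv2) and the standard library are available. Lean on these libraries where they do the work, as an engineer would, in place of code of your own. Each camera call takes 0.05 s, during which the arm holds its last target. There are 200 camera calls.

## Working session

There is one attempt and no reset: what is moved stays moved. The work goes in short steps, Python scripts to look and compute and a tool call to move; the robot and the scene stay as the last step left them, time stands still between calls to the robot, and variables do not carry over. Pictures are saved under pics/ and viewed, at most 10 in all, crops included, and the job is handed in when it is done.

Besides the shell and the picture viewer there is one more tool, called after ">>>" as name(argument=value, ...), one argument or row to a line, values as JSON. move_arm: Moves the arm, as the interface text tells. Its arguments: {"type":"object","properties":{"deltas":{"type":"array"},"squeeze":{"type":"number"}},"required":["deltas"]}

```bash
mkdir -p pics; cat > h.py <<'E'
import numpy as np, cv2
from scipy.spatial.transform import Rotation as Ro
from workcell import bot, viewer
def cam(n, st=None):
    p=viewer.camera_params(n); f=200/np.tan(np.radians(p["vertical_fov"])/2)
    K=np.array([[f,0,p["cx"]],[0,f,p["cy"]],[0,0,1]])
    if n=="wrist":
        st=st or bot.state(); T=np.eye(4); T[:3,:3]=Ro.from_rotvec(st["eef_rot"]).as_matrix(); T[:3,3]=st["position"]
        W=np.linalg.inv(T@np.array(p["mount"])); return K,W[:3,:3],W[:3,3]
    return K,np.array(p["R"]),np.array(p["t"])
def onplane(c,uv,z):
    K,R,t=c; uv=np.atleast_2d(uv).astype(float)
    d=(R.T@np.linalg.inv(K)@np.c_[uv,np.ones(len(uv))].T).T; o=-R.T@t
    return o+d*((z-o[2])/d[:,2])[:,None]
def proj(c,X):
    K,R,t=c; q=(K@(R@np.atleast_2d(X).T+t[:,None])).T; return q[:,:2]/q[:,2:]
def grab(n,f):
    c=cam(n); im=viewer.grab_frame(n)[:,:,::-1].copy(); cv2.imwrite(f"pics/{f}.png",im); return c,im
E
python3 - <<'E'
from h import *
a=[grab(n,n+"0") for n in("scene","side")]
cv2.imwrite("pics/both.png",cv2.resize(np.vstack([a[0][1],a[1][1]]),(480,600)))
for c,_ in a: print(-c[1].T@c[2], c[0][0,0])
print(bot.state()["force"],bot.state()["eef_rot"])
E
```

```text
[1073.01647306 -678.95746168  811.87856414] 443.47995116003233
[ 87.43826394 681.86375189 909.20635845] 499.4491853314344
[-0.51194536  0.14323985 -0.71394169] [-2.22084378e+00 -2.22075825e+00  1.08325887e-03]
```

View pics/scene0.png

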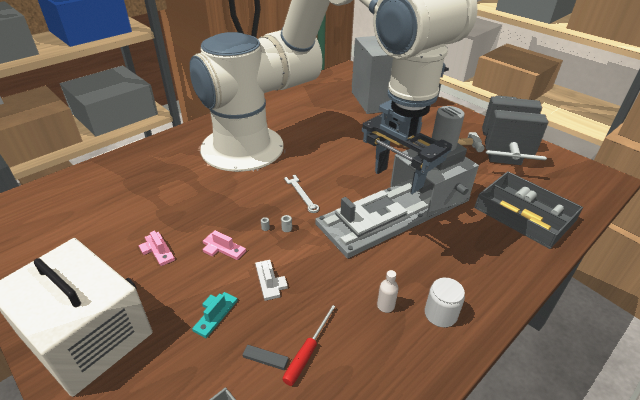

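View pics/side0.png

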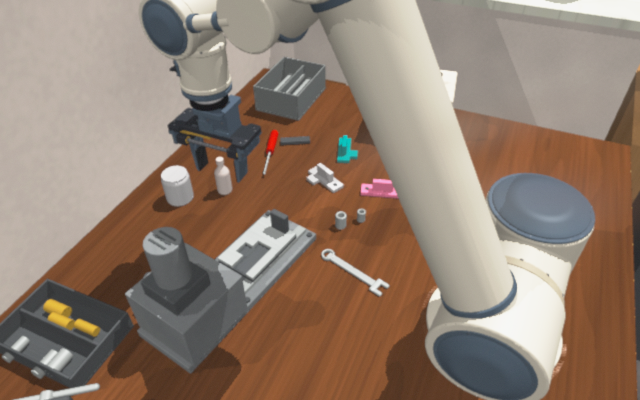

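The scene view shows bracket-like things: pink (157,248), pink (224,244), turquoise (215,314), and bare aluminium (270,279). Only the last fits the description. In the side view it is at (325,178). The machine is around (400,200) in scene and (220,280) in side, with its handle plate at (347,208) and (280,222). I'll confirm in an enlarged crop.

```bash
python3 - <<'E'
from h import *
s=cv2.imread("pics/scene0.png");d=cv2.imread("pics/side0.png")
def crop(im,x,y,w,h): return cv2.resize(im[y:y+h,x:x+w],(400,300),interpolation=cv2.INTER_CUBIC)
cv2.imwrite("pics/crop1.png",np.vstack([np.hstack([crop(s,240,252,60,45+6)if 0 else crop(s,238,254,64,48),crop(d,293,154,64,48)]),np.hstack([crop(s,310,130,180,135),crop(d,130,190,200,150)])]))
E
```

```text
(no output)
```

View pics/crop1.png

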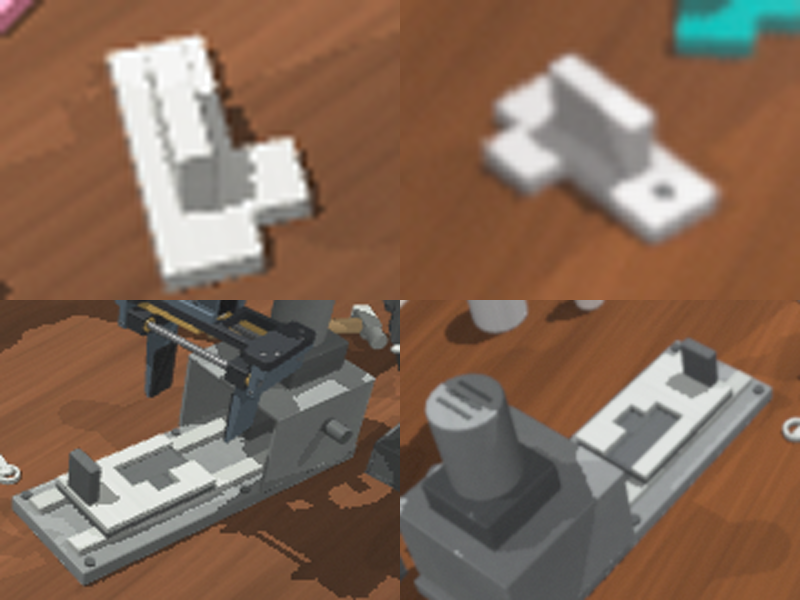

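The aluminium bracket is confirmed: it has one lug, with the dot at the nose end (side crop (665,190)). I'll take coarse positions now and refine with the wrist camera.

```bash
python3 - <<'E'
from h import *
S=cam("scene");D=cam("side")
a=lambda p:np.array(p)*.16+[238,254]
b=lambda p:(np.array(p)-[400,0])*.16+[293,154]
print("brk scene corners\n",onplane(S,a([[107,58],[205,38],[265,252],[165,272]]),10).round(1))
print("dot side",onplane(D,b([[665,190]]),10).round(1))
print("rib side top",onplane(D,b([[570,57],[552,70],[652,118],[632,132]]),41).round(1))
c=lambda p:(np.array(p)-[0,300])*.45+[310,130]
d=lambda p:(np.array(p)-[400,300])*.5+[130,190]
print("handle scene",onplane(S,c([[70,455],[82,450],[98,468],[86,474]]),100).round(1))
print("handle side",onplane(D,d([[684,342],[695,340],[719,358],[708,362]]),100).round(1))
print("pocket side z48",onplane(D,d([[680,413],[660,400],[577,440],[645,473],[730,385]]),48).round(1))
print("bed end scene z~20",onplane(S,c([[12,495],[85,575]]),20).round(1))
E
```

```text
brk scene corners
 [[ 449.9 -285.9   10. ]
 [ 467.3 -251.6   10. ]
 [ 563.1 -300.7   10. ]
 [ 545.8 -332.6   10. ]]
dot side [[ 468.3 -272.7   10. ]]
rib side top [[ 528.  -305.8   41. ]
 [ 531.6 -294.3   41. ]
 [ 478.4 -281.3   41. ]
 [ 482.7 -269.2   41. ]]
handle scene [[495.7 -41.2 100. ]
 [498.7 -24.8 100. ]
 [532.7 -34.4 100. ]
 [530.7 -51.7 100. ]]
handle side [[529.7 -32.1 100. ]
 [519.5 -40.2 100. ]
 [480.7 -24.8 100. ]
 [489.3 -14.1 100. ]]
pocket side z48 [[507.6  27.7  48. ]
 [538.5  19.1  48. ]
 [594.8 109.5  48. ]
 [501.6 119.9  48. ]
 [474.  -35.   48. ]]
bed end scene z~20 [[ 436.4  -74.6   20. ]
 [ 586.4 -105.    20. ]]
```

```bash
python3 - <<'E'
from h import *
c,im=grab("wrist","w0")
print(np.array(viewer.camera_params("wrist")["mount"]).round(3),c[0][0,0])
print(onplane(c,[[320,200],[0,0],[639,0],[0,399],[639,399]],0).round())
E
```

```text
[[-0.0000e+00 -9.5900e-01 -2.8200e-01  8.0069e+01]
 [ 1.0000e+00 -0.0000e+00  1.0000e-03 -4.8300e-01]
 [-1.0000e-03 -2.8200e-01  9.5900e-01  2.0751e+01]
 [ 0.0000e+00  0.0000e+00  0.0000e+00  1.0000e+00]] 312.3002705132798
[[ 622.  -30.    0.]
 [ 279.  194.    0.]
 [ 966.  194.    0.]
 [ 119. -355.    0.]
 [1123. -354.    0.]]
```

>>> move_arm(
  deltas=[0,0,8,-2,-5,0,1,0,0,16,-4,-10,0,1,0,0,24,-6,-15,0,1,0,0,32,-8,-20,0,1,0,0,40,-10,-25,0,1,0,0,48,-12,-29,0,1,0,0,56,-12,-29,0,1,0,0,63,-12,-29,0,1,0,0,63,-12,-29,0,1,0,0,63,-12,-29,0,1],
)

```text
time_s: 1.15
position: [505.1, -289.6, 404.6]
eef_rot: [-0.74, -3.053, -0.0]
force: [-0.3, 0.3, -0.1]
width: 91.0
gripper_force: 0.0
```

```bash
python3 - <<'E'
from h import *
c,im=grab("wrist","w1")
print(bot.state()["position"],bot.state()["eef_rot"])
print(proj(c,[[506,-293,0],[458,-269,10]]).round())
cv2.imwrite("pics/w01.png",cv2.resize(np.vstack([cv2.imread("pics/w0.png"),im]),(480,600)))
E
```

```text
[ 505.23686402 -289.35477318  404.61044123] [-7.39226537e-01 -3.05309527e+00 -4.39219521e-04]
[[319. 179.]
 [319. 136.]]
```

View pics/w01.png

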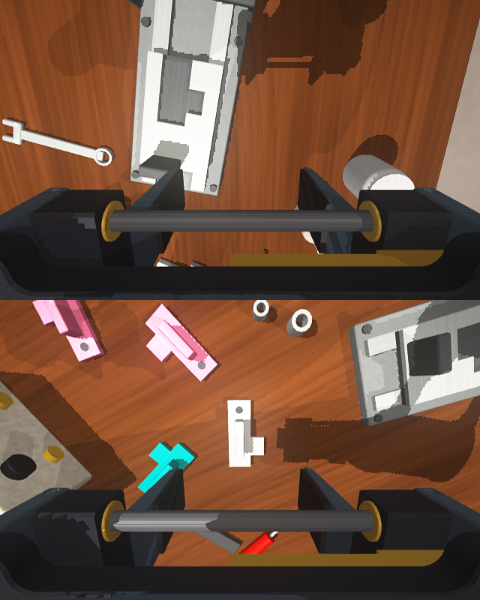

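w0 (upper) shows the machine with the carriage's white top, the pocket at (180,85) and the handle at (165,165). w1 (lower) shows the bracket at about (243,433), nose and dot up, aligned with the gripper. Measuring by masks next.

```bash
python3 - <<'E'
from h import *
im=cv2.imread("pics/w1.png"); c=cam("wrist")
hsv=cv2.cvtColor(im,cv2.COLOR_BGR2HSV)
m=((hsv[:,:,1]<60)&(hsv[:,:,2]>110)).astype(np.uint8)
m[:,:280]=0;m[:,380:]=0;m[:120]=0;m[240:]=0
n,l,s,cen=cv2.connectedComponentsWithStats(m);k=1+np.argmax(s[1:,4]);print(s[k],cen[k])
con=max(cv2.findContours((l==k).astype(np.uint8),0,cv2.CHAIN_APPROX_NONE)[0],key=len)[:,0]
P=onplane(c,con,10)[:,:2]
th=np.radians(63.4);u=np.array([np.cos(th),np.sin(th)]);v=np.array([-np.sin(th),np.cos(th)])
q=np.c_[P@u,P@v]
# left edge line fit
ymid=(q[:,1].max()+q[:,1].min())/2
L=q[(q[:,0]<q[:,0].min()+5)&(abs(q[:,1]-ymid)<42)]; f=np.polyfit(L[:,1],L[:,0],1)
print("tilt deg (add to yaw)",-np.degrees(np.arctan(f[0])))
print("x range",q[:,0].min(),q[:,0].max(),"y",q[:,1].min(),q[:,1].max())
top=q[q[:,1]>q[:,1].max()-15];print("bar x at nose",top[:,0].min(),top[:,0].max())
lug=q[q[:,0]>q[:,0].max()-6];print("lug y",lug[:,1].min(),lug[:,1].max())
cx=(top[:,0].min()+top[:,0].max())/2;cy=ymid;print("centre",cx*u+cy*v)
# machine zoom
w=cv2.imread("pics/w0.png")[0:270,150:360];cv2.imwrite("pics/m0.png",cv2.resize(w,(0,0),fx=2.2,fy=2.2,interpolation=cv2.INTER_CUBIC))
E
```

```text
[ 303  133   49   90 3070] [322.25504886 179.08469055]
tilt deg (add to yaw) -0.28480863511456067
x range -53.55452111481464 4.260589983820102 y -637.0011812274317 -526.2018109027596
bar x at nose -53.480253918100644 -18.24029801484222
lug y -616.3040196013325 -585.4922178358885
centre [ 503.9846774  -292.48197305]
```

View pics/m0.png

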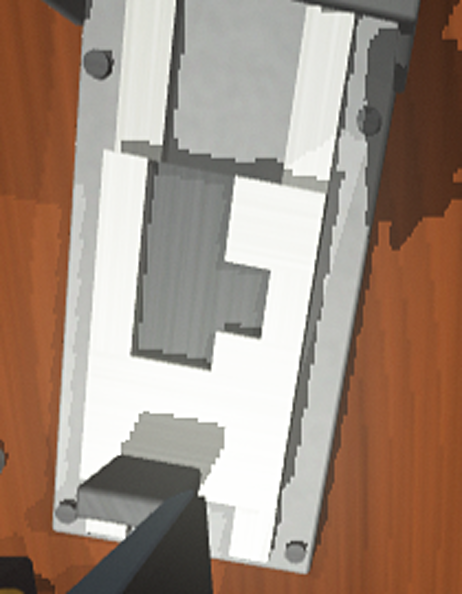

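The crop shows the pocket clearly: bar left edge from (148,160) to (132,354), tail edge to (212,369), lug notch to the right at (262..270, 268..336).

```bash
cat > pk.py <<'E'
from h import *
def fit(P,Q):  # model Q (mm) -> world P, rigid
    A,B=Q-Q.mean(0),P-P.mean(0); th=np.arctan2((A[:,0]*B[:,1]-A[:,1]*B[:,0]).sum(),(A*B).sum())
    R=np.array([[np.cos(th),-np.sin(th)],[np.sin(th),np.cos(th)]]); t=P.mean(0)-R@Q.mean(0)
    return np.degrees(th),t,(P-(Q@R.T+t)).round(1)
E
python3 - <<'E'
from pk import *
K=cam("wrist")[0];p=viewer.camera_params("wrist")
T=np.eye(4);T[:3,:3]=Ro.from_rotvec([-2.22084378,-2.22075825,.00108]).as_matrix();T[:3,3]=[625.002,.003,404.715]
W=np.linalg.inv(T@np.array(p["mount"]));c=(K,W[:3,:3],W[:3,3])
px=np.array([[148,160],[132,354],[212,369],[215,332],[262,338],[270,268],[224,261],[233,177]])/2.2+[150,0]
P=onplane(c,px,48)[:,:2]
Q=np.array([[-20,35],[-20,-57],[20,-57],[20,-37],[42,-37],[42,-3],[20,-3],[20,35]],float)
print(fit(P,Q))
h=np.array([[120,456],[201,468],[78,488]])/2.2+[150,0];H=onplane(c,h,100)[:,:2];print(H)
E
```

```text
(np.float64(-10.307173693075606), array([533.38933772,  79.19058138]), array([[ 0.5, -0.8],
       [ 0.8,  1.3],
       [ 0.2,  1. ],
       [-0.7, -0.5],
       [ 0.4,  0.5],
       [-0.3,  0.1],
       [-0.3, -0.6],
       [-0.6, -0.9]]))
[[513.29653394  -8.25762762]
 [547.98336116 -13.72504945]
 [493.28961784 -22.9790168 ]]
```

>>> move_arm(
  deltas=[0,0,0,-0.1,-0.3,-5,1,0,0,0,-0.1,-0.3,-10,1,0,0,0,-0.1,-0.3,-15,1,0,0,0,-0.1,-0.3,-17,1,0,0,0,-0.1,-0.3,-18.5,1,0,0,0,-0.1,-0.3,-20,1,0,0,0,-0.1,-0.3,-20,1,0,0,0,-0.1,-0.3,-20,1],
)

```text
time_s: 2.0
position: [504.4, -292.5, 205.0]
eef_rot: [-0.735, -3.054, -0.0]
force: [0.8, 0.3, -0.3]
width: 91.5
gripper_force: 0.0
```

>>> move_arm(
  deltas=[0,0,0,0,0,0,-1,0,0,0,0,0,0,-1,0,0,0,0,0,0,-1,0,0,0,0,0,0,-1,0,0,0,0,0,0,-1,0,0,0,0,0,0,-1,0,0,0,0,0,0,-1,0,0,0,0,0,0,-1,0,0,0,0,0,0,-1,0,0,0,0,0,0,-1,0,0,0,0,0,1,-1,0,0,0,0,0,3,-1],
  squeeze=30,
)

```text
time_s: 3.2
position: [503.5, -292.7, 234.2]
eef_rot: [-0.733, -3.052, -0.002]
force: [0.6, -1.1, -4.0]
width: 13.6
gripper_force: 30.0
```

>>> move_arm(
  deltas=[0,0,-4,0,0,4,-1,0,0,-8,0,2,8,-1,0,0,-16,0,5,10,-1,0,0,-24,0.5,9,10,-1,0,0,-32,0.9,13,10,-1,0,0,-40,1.3,17,10,-1,0,0,-48,1.7,21,10,-1,0,0,-56,2.1,25,10,-1,0,0,-64,2.5,29,10,-1,0,0,-70,2.9,33,10,-1,0,0,-73.3,2.9,36,9,-1,0,0,-73.3,2.9,37.1,7,-1,0,0,-73.3,2.9,37.2,6,-1,0,0,-73.3,2.9,37.2,6,-1,0,0,-73.3,2.9,37.2,6,-1],
)

```text
time_s: 4.7
position: [533.1, 78.2, 295.2]
eef_rot: [2.412, 2.012, -0.0]
force: [-0.7, 0.3, -4.1]
width: 13.7
gripper_force: 30.0
```

```bash
python3 - <<'E'
from h import *
s=bot.state();print(s["position"],s["eef_rot"],s["force"])
c,im=grab("wrist","w2");a,i2=grab("scene","s2");b,i3=grab("side","d2")
q=lambda im,x,y,w,h:cv2.resize(im[y:y+h,x:x+w],(400,300),interpolation=cv2.INTER_CUBIC)
cv2.imwrite("pics/c2.png",np.vstack([cv2.resize(im[:350],(800,437))[:300],np.hstack([q(i2,310,130,160,120),q(i3,180,190,160,120)])]))
E
```

```text
[533.12455483  78.23462806 295.1636112 ] [ 2.41244772e+00  2.01235528e+00 -2.52490571e-04] [-0.74979982  0.3298255  -4.14301596]
```

View pics/c2.png

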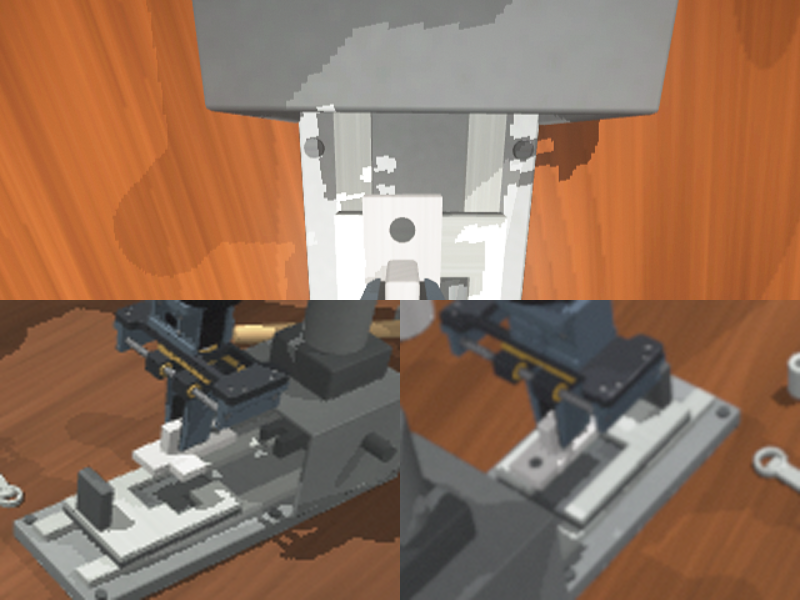

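The bracket hangs over the pocket, nose to the hood. Cross-checking the carriage's front corners from this second pose, at wrist crop (337,212) and (503,217).

```bash
python3 - <<'E'
from pk import *
K=cam("wrist")[0];p=viewer.camera_params("wrist")
T=np.eye(4);T[:3,:3]=Ro.from_rotvec([-2.22084378,-2.22075825,.00108]).as_matrix();T[:3,3]=[625.002,.003,404.715]
W=np.linalg.inv(T@np.array(p["mount"]));c=(K,W[:3,:3],W[:3,3])
print(onplane(c,np.array([[105,150],[326,190]])/2.2+[150,0],48).round(1))
c2=cam("wrist");print(onplane(c2,np.array([[337,212],[503,216]])*.8,48).round(1))
# nose end of held bracket: top face z
z=295.2-172-33+10
print("nose",onplane(c2,np.array([[364,195],[441,195]])*.8,z).round(1)); print(bot.state()["position"])
E
```

```text
[[501.1 120.5  48. ]
 [600.8 103.5  48. ]]
[[502.7 122.9  48. ]
 [598.3 103.   48. ]]
nose [[526.5 136.1 100.2]
 [560.3 129.9 100.2]]
[533.27455143  78.2562078  295.46739687]
```

>>> move_arm(
  deltas=[0,0,0,0,0.05,-2,-1,0,0,0,0,0.05,-3.2,-1,0,0,0,0,0.05,-3.9,-1,0,0,0,0,0.05,-3.9,-1,0,0,0,0,0.05,-3.9,-1,0,0,0,0,0.05,-3.9,-1],
)

```text
time_s: 5.45
position: [533.2, 79.5, 256.2]
eef_rot: [2.411, 2.013, 0.001]
force: [-0.0, 0.3, -4.1]
width: 13.8
gripper_force: 30.0
```

>>> move_arm(
  deltas=[0,0,0,0,0,-0.2,-1,0,0,0,0,0,-0.4,-1,0,0,0,0,0,-0.4,-1],
)

```text
time_s: 5.75
position: [532.9, 79.5, 251.5]
eef_rot: [-2.412, -2.013, 0.0]
force: [-0.2, -0.5, -4.6]
width: 13.8
gripper_force: 30.0
```

>>> move_arm(
  deltas=[0,0,0,0,0,-0.2,-1,0,0,0,0,0,-0.3,-1,0,0,0,0,0,-0.3,-1],
)

```text
time_s: 6.05
position: [533.0, 79.5, 248.5]
eef_rot: [-2.412, -2.013, 0.0]
force: [-1.1, 0.2, -4.3]
width: 13.8
gripper_force: 30.0
```

>>> move_arm(
  deltas=[0,0,0,0,0,-0.2,-1,0,0,0,0,0,-0.2,-1,0,0,0,0,0,-0.2,-1],
)

```text
time_s: 6.35
position: [533.0, 79.5, 246.7]
eef_rot: [-2.412, -2.013, 0.0]
force: [-0.0, -0.1, -4.2]
width: 13.9
gripper_force: 30.0
```

>>> move_arm(
  deltas=[0,0,0,0,0,-0.1,-1,0,0,0,0,0,-0.1,-1,0,0,0,0,0,-0.1,-1],
)

```text
time_s: 6.65
position: [533.0, 79.5, 245.7]
eef_rot: [-2.412, -2.013, -0.0]
force: [0.3, 0.7, -3.5]
width: 13.7
gripper_force: 30.0
```

>>> move_arm(
  deltas=[0,0,0,0,0,-0.1,-1,0,0,0,0,0,-0.1,-1,0,0,0,0,0,-0.1,0,0,0,0,0,0,-0.1,0,0,0,0,0,0,-0.1,0,0,0,0,0,0,-0.1,0,0,0,0,0,0,-0.1,0,0,0,0,0,0,-0.1,0,0,0,0,0,0,3,0,0,0,0,0,0,8,0,0,0,0,-0.7,-4,12,0,0,0,0,-1.4,-8,13,0,0,0,0,-1.4,-8,13,0,0,0,0,-1.4,-8,13,0],
)

```text
time_s: 8.05
position: [518.9, -1.2, 376.1]
eef_rot: [2.414, 2.01, 0.001]
force: [0.1, 0.4, -0.5]
width: 45.2
gripper_force: 0.0
```

```bash
python3 - <<'E'
from h import *
s=bot.state();print(s["position"],s["eef_rot"],s["force"])
c,im=grab("wrist","w3");a,i2=grab("scene","s3");b,i3=grab("side","d3")
q=lambda im,x,y,w,h:cv2.resize(im[y:y+h,x:x+w],(400,300),interpolation=cv2.INTER_CUBIC)
p=proj(c,[533.4,79.2,48])[0];print(p);x,y=int(p[0])-100,max(0,int(p[1])-75)
cv2.imwrite("pics/c3.png",np.vstack([np.hstack([q(im,x,y,200,150),q(im,0,0,640,400)]),np.hstack([q(i2,320,150,120,90),q(i3,205,195,120,90)])])); print(x,y)
E
```

```text
[518.85382604  -1.24099736 376.11350519] [2.41350911e+00 2.01026886e+00 1.12197175e-03] [ 0.14633718  0.35748417 -0.4678207 ]
[321.18411847 108.62431353]
221 33
```

View pics/c3.png

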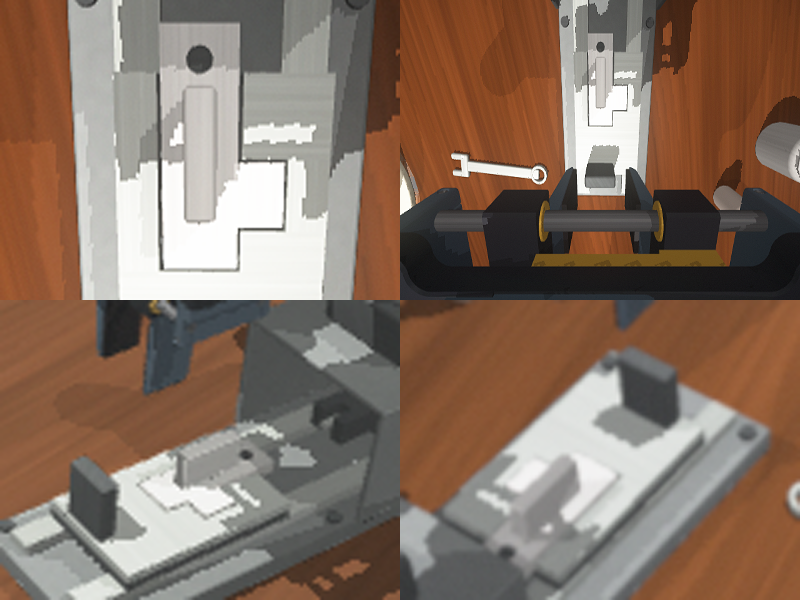

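The bracket is seated flat with a thin even gap all round. Next I'll pinch the handle plate by its 44 mm sides with a light grip, which doubles as a force limiter. First I'll check the handle position.

```bash
python3 - <<'E'
from h import *
c=cam("wrist");th=np.radians(-10.3);u=np.array([np.cos(th),np.sin(th),0]);v=np.array([-np.sin(th),np.cos(th),0])
o=np.array([533.4,79.2,0]);h=o-115*v+[0,0,100];print(h)
pr=proj(c,[h+a*u+b*v for a,b in((-22,8),(22,8),(22,-8),(-22,-8))]);print(pr.round(1))
im=cv2.imread("pics/w3.png");y0,x0=np.round(pr.mean(0))[::-1].astype(int)
g=cv2.cvtColor(im,6);print(x0,y0,"row",g[y0,x0-45:x0+46:2]);print("col",y0-34,g[y0-34:y0+34:2,x0])
E
```

```text
[512.83774526 -33.94677936 100.        ]
[[297.2 237.2]
 [347.3 237.3]
 [346.9 253.9]
 [297.6 253.9]]
322 246 row [ 47  46  45 131 249 250 250 249 249 236 117 143 145 144 138 140 144 138
 133 138 136 138 144 141 136 137 137 137 140 137 133 131 131  93 210 203
 182 183 157 255 247 255  36  47  49  45]
col 212 [166 168 158  76  77  77  75  75  73  73  73  76 106 135 135 139 141 141
 142 146 209 209 208 210 161 109 107 106 109 107 109 103 103 101]
```

>>> move_arm(
  deltas=[0,0,0,-0.6,-3.3,0,1,0,0,0,-0.6,-3.3,0,1,0,0,0,-0.6,-3.3,0,1,0,0,0,-0.6,-3.3,-4,1,0,0,0,-0.6,-3.3,-8,1,0,0,0,-0.6,-3.3,-11,1,0,0,0,-0.6,-3.3,-12,1,0,0,0,-0.6,-3.3,-12,1],
)

```text
time_s: 9.0
position: [512.9, -32.7, 254.8]
eef_rot: [-2.409, -2.013, 0.002]
force: [0.2, 0.7, 1.2]
width: 91.2
gripper_force: 0.0
```

>>> move_arm(
  deltas=[0,0,0,0,0,0,-1,0,0,0,0,0,0,-1,0,0,0,0,0,0,-1,0,0,0,0,0,0,-1,0,0,0,0,0,0,-1,0,0,0,0,0,0,-1,0,0,0,0,0,0,-1,0,0,0,0,0,0,-1,0,0,0,0,0,0,-1,0,0,0,0,0,0,-1],
  squeeze=8,
)

```text
time_s: 10.0
position: [512.0, -33.3, 255.7]
eef_rot: [-2.41, -2.012, 0.003]
force: [-7.5, 0.7, 7.3]
width: 44.0
gripper_force: 8.0
```

>>> move_arm(
  deltas=[0,0,0,-0.1,0,0,-1,0,0,0,-0.1,0,0,-1,0,0,0,-0.1,0,0,-1],
)

```text
time_s: 10.3
position: [511.7, -33.3, 255.7]
eef_rot: [-2.411, -2.012, 0.001]
force: [-3.8, 3.9, 5.4]
width: 43.9
gripper_force: 8.0
```

>>> move_arm(
  deltas=[0,0,0,-0.05,0.1,0.05,-1,0,0,0,0,0.3,0.05,-1,0,0,0,0.05,0.5,0.05,-1,0,0,0,0.1,0.8,0.05,-1,0,0,0,0.15,1.1,0.05,-1,0,0,0,0.2,1.4,0.05,-1,0,0,0,0.25,1.7,0.05,-1,0,0,0,0.3,2,0.05,-1,0,0,0,0.3,2,0.05,-1],
)

```text
time_s: 11.2
position: [515.2, -13.0, 256.2]
eef_rot: [2.412, 2.013, 0.001]
force: [3.3, 2.3, -11.8]
width: 44.0
gripper_force: 8.0
```

```bash
python3 - <<'E'
from h import *
s=bot.state();print(s["position"],s["force"],s["wrist_torque"])
c,im=grab("wrist","w4");a,i2=grab("scene","s4");b,i3=grab("side","d4")
q=lambda im,x,y,w,h:cv2.resize(im[y:y+h,x:x+w],(400,300),interpolation=cv2.INTER_CUBIC)
cv2.imwrite("pics/c4.png",np.vstack([np.hstack([q(im,140,0,360,270),q(i2,300,110,200,150)]),np.hstack([q(cv2.imread("pics/s3.png"),320,150,120,90),q(i2,320,150,120,90)])]))
E
```

```text
[515.23633351 -12.95535445 256.24848565] [  3.27203895   2.34013806 -11.76406819] [ 0.44832166 -0.46461399 -0.12482131]
```

View pics/c4.png

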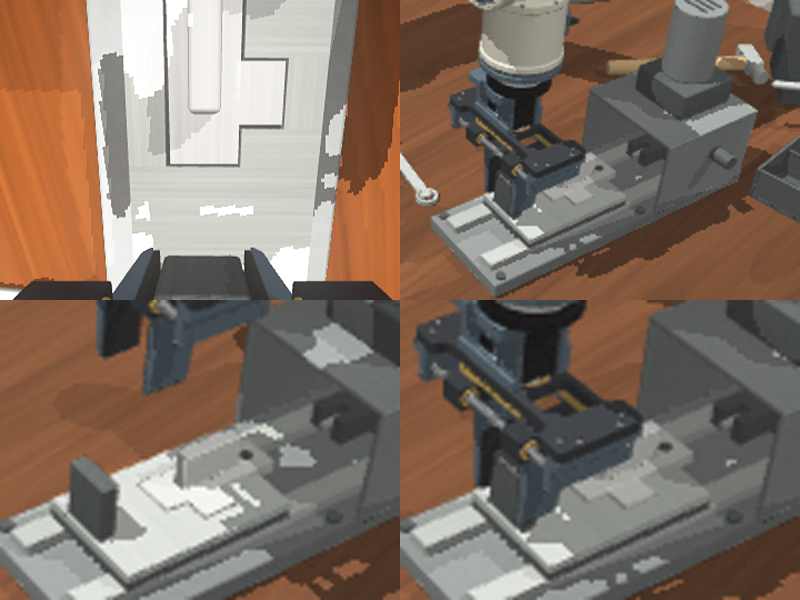

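The carriage moved along with the grip; the bracket is still seated and the handle is between the pads. Continuing.

>>> move_arm(
  deltas=[0,0,0,0,0.2,-0.02,-1,0,0,0,0.07,0.5,-0.03,-1,0,0,0,0.14,0.8,-0.03,-1,0,0,0,0.2,1.1,-0.03,-1,0,0,0,0.25,1.4,-0.03,-1,0,0,0,0.31,1.7,-0.03,-1,0,0,0,0.36,2,-0.03,-1,0,0,0,0.42,2.3,-0.03,-1,0,0,0,0.45,2.5,-0.03,-1,0,0,0,0.45,2.5,-0.03,-1],
)

```text
time_s: 12.35
position: [519.9, 11.9, 256.2]
eef_rot: [2.411, 2.013, 0.002]
force: [4.8, 3.2, 5.4]
width: 43.9
gripper_force: 8.0
```

>>> move_arm(
  deltas=[0,0,0,0.02,0.1,0,-1,0,0,0,0.04,0.2,0,-1,0,0,0,0.06,0.3,0,-1],
)

```text
time_s: 12.65
position: [520.4, 14.4, 256.1]
eef_rot: [2.411, 2.013, 0.001]
force: [4.1, -4.0, 5.2]
width: 44.2
gripper_force: 8.0
```

>>> move_arm(
  deltas=[0,0,0,0.02,0.1,0,-1,0,0,0,0.04,0.2,0,-1,0,0,0,0.05,0.3,0,-1,0,0,0,0.07,0.4,0,-1],
  squeeze=6,
)

```text
time_s: 13.05
position: [521.1, 18.4, 256.1]
eef_rot: [2.411, 2.012, 0.001]
force: [4.1, -3.7, 5.1]
width: 44.1
gripper_force: 6.0
```

>>> move_arm(
  deltas=[0,0,0,0.02,0.1,0,-1,0,0,0,0.04,0.2,0,-1,0,0,0,0.05,0.3,0,-1,0,0,0,0.07,0.4,0,-1],
)

```text
time_s: 13.45
position: [521.8, 22.4, 256.2]
eef_rot: [2.411, 2.012, 0.001]
force: [4.8, -4.2, 4.4]
width: 44.0
gripper_force: 6.0
```

>>> move_arm(
  deltas=[0,0,0,0.05,0.1,0,-1,0,0,0,0.08,0.2,0,-1,0,0,0,0.1,0.3,0,-1,0,0,0,0.12,0.4,0,-1],
)

```text
time_s: 13.85
position: [522.8, 26.4, 256.2]
eef_rot: [2.412, 2.013, 0.0]
force: [2.2, -3.8, 6.9]
width: 43.8
gripper_force: 6.0
```

>>> move_arm(
  deltas=[0,0,0,0.02,0.1,0,-1,0,0,0,0.04,0.2,0,-1,0,0,0,0.06,0.3,0,-1,0,0,0,0.08,0.4,0,-1],
)

```text
time_s: 14.25
position: [523.5, 30.4, 256.1]
eef_rot: [2.412, 2.013, 0.0]
force: [1.3, -2.6, 7.0]
width: 43.9
gripper_force: 6.0
```

>>> move_arm(
  deltas=[0,0,0,0.02,0.1,0,-1,0,0,0,0.04,0.2,0,-1,0,0,0,0.06,0.3,0,-1,0,0,0,0.07,0.4,0,-1],
)

```text
time_s: 14.65
position: [524.2, 34.4, 256.1]
eef_rot: [2.412, 2.013, 0.0]
force: [3.6, -4.0, 6.4]
width: 44.3
gripper_force: 6.0
```

>>> move_arm(
  deltas=[0,0,0,0.02,0.1,0,-1,0,0,0,0.04,0.2,0,-1,0,0,0,0.06,0.3,0,-1,0,0,0,0.07,0.4,0,-1],
)

```text
time_s: 15.05
position: [525.0, 38.4, 256.2]
eef_rot: [2.411, 2.013, 0.0]
force: [3.1, -4.6, 5.6]
width: 44.1
gripper_force: 6.0
```

>>> move_arm(
  deltas=[0,0,0,0.02,0.1,0,-1,0,0,0,0.04,0.2,0,-1,0,0,0,0.06,0.3,0,-1,0,0,0,0.08,0.4,0,-1],
)

```text
time_s: 15.45
position: [525.7, 42.1, 256.0]
eef_rot: [2.411, 2.013, -0.001]
force: [2.8, -9.0, 2.7]
width: 44.0
gripper_force: 6.0
```

>>> move_arm(
  deltas=[0,0,0,0.02,0.1,0,-1,0,0,0,0.04,0.2,0,-1,0,0,0,0.06,0.3,0,-1,0,0,0,0.08,0.4,0,-1],
)

```text
time_s: 15.85
position: [526.5, 46.0, 255.8]
eef_rot: [2.411, 2.013, -0.001]
force: [4.1, -9.3, -0.5]
width: 44.1
gripper_force: 6.0
```

Force along the feed rose sharply from about 4 N to 9 N and levelled off at the pads' slip limit. That is about 6 N on the stop, well below 16 N. Releasing and lifting straight up.

>>> move_arm(
  deltas=[0,0,0,0,0,0,0.8,0,0,0,0,0,0,0.8,0,0,0,0,0,0,0.8,0,0,0,0,0,0,0.8,0,0,0,0,0,0,0.8,0,0,0,0,0,0,0.8,0,0,0,0,0,3,0.8,0,0,0,0,0,7,0.8,0,0,0,-0.4,-2,12,0.8,0,0,0,-1,-6,14,0.8,0,0,0,-1.2,-7,14,0.8,0,0,0,-1.2,-7,14,0.8],
)

```text
time_s: 17.05
position: [514.2, -24.7, 396.2]
eef_rot: [2.414, 2.01, 0.001]
force: [0.5, -0.4, -0.8]
width: 82.4
gripper_force: 0.0
```

```bash
python3 - <<'E'
from h import *
c,im=grab("wrist","w5");a,i2=grab("scene","s5");b,i3=grab("side","d5")
q=lambda im,x,y,w,h:cv2.resize(im[y:y+h,x:x+w],(400,300),interpolation=cv2.INTER_CUBIC)
cv2.imwrite("pics/c5.png",np.vstack([np.hstack([q(im,160,0,320,240),q(i2,320,110,160,120)]),np.hstack([q(im,260,20,120,90),q(i3,150,190,180,135)])]))
E
```

```text
(no output)
```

View pics/c5.png

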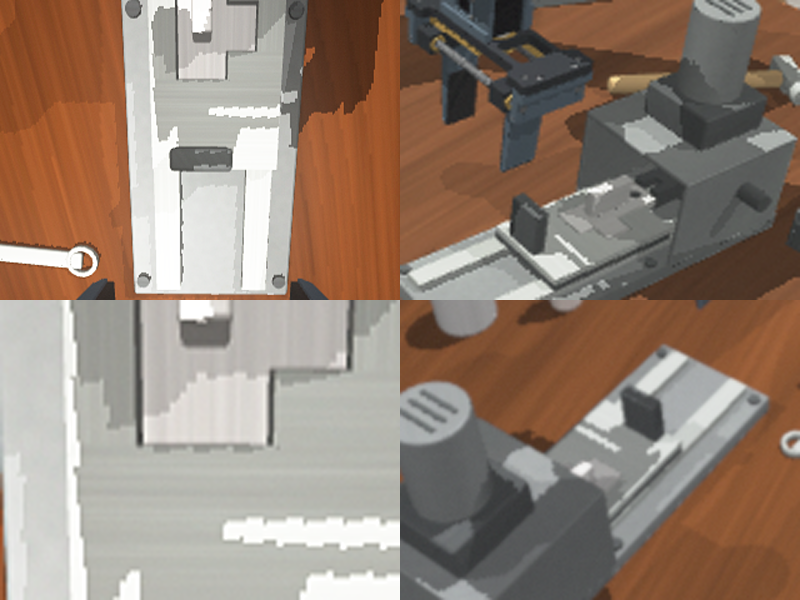

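After release the bracket is flat in the pocket. Its tail gap at crop (205,443) has closed, so the stop pushed the nose back. One quick check of the travel against the allowed range.

```bash
python3 - <<'E'
from h import *
c=cam("wrist");v=np.array([.179,.984,0])
t=onplane(c,np.array([[178,79],[226,79]])*.8+[160,0],48).mean(0); print("tail",t.round(1),"travel",(t-(np.array([533.4,79.2,48])-57*v))@v)
h=onplane(c,np.array([[172,160],[232,160]])*.8+[160,0],100).mean(0);print("handle travel",(h-[512.8,-34,100])@v)
e=onplane(c,np.array([[135,294],[292,292]])*.8+[160,0],20).mean(0)
print("pocket machine y", (t-e)@v+57-210)
E
```

```text
tail [535.7  99.1  48. ] travel 77.02898199680855
handle travel 77.00148520125758
pocket machine y 35.613576368020006
```

```bash
python3 -c "
from workcell import bot
print(bot.job_done())"
```

```text
the job is handed in; nothing more can be done
None
```

The job is handed in at about 17 s on the robot's clock: the bracket is seated flat in the pocket, nose to the hood, and the carriage was pushed in about 77 mm until it met the stop with about 6 N on it, well under the 16 N slip level. The gripper is released and clear. The stop is out of sight, so the contact is judged from the sharp force rise and the closed gap at the bracket's tail.

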